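Clear the worn brake pads into the flap bin

ROBOT

A 7-joint arm with a two-finger parallel gripper is mounted at the origin on the work surface. World frame = base frame: x ahead of the robot, y to its left, z up, the work surface at z = 0. Lengths are in m, angles in rad, forces in N, time in s.
With the tool pointing down it reaches from about 0.4 to 0.875 m from the base axis. Payload 19.3 kg.
Tool frame: the origin (TCP) lies midway between the tips of the shut fingers; the grasp point (between the pads) lies 19 mm behind it; z points along the fingers, y is the line along which they close (so a half turn about z gives the same grasp; the last joint's range is limited). The gripper opens to 85 mm and grips with 20 to 120 N. Pads are 22 mm wide; open, the fingers measure 114 mm over their backs; the gripper's body (76 mm by 85 mm) begins 54 mm behind the grasp point. The pads swing forward as they close: fully open they stand 13 mm farther back than shut.
Start: joints at [-1.183, 0.521, -0.036, 1.599, 0.021, 1.021, -0.113], TCP at [0.276, 0.561, 0.231] pointing down, gripper open.
Joint ranges: [-2.91, 2.91], [-0.3, 2.13], [-1.5, 1.42], [0.17, 2.43], [-1.26, 4.41], [0.16, 1.93], [-2.52, 2.52]. Speed limits (rad/s): [1.89, 1.89, 2.39, 2.39, 3.01, 3.01, 3.01].

INTERFACE

Orientations are given as [roll, pitch, yaw] about the fixed x, y, z axes, in that order (R = Rz(yaw) Ry(pitch) Rx(roll)).
In Python, from workcell import bot gives the robot as it stands.
- The arm moves only by the tool move_arm, never from a script. Its argument "moves" is a list that holds one entry, the list of rows, each a list of 7 numbers: the opening, from 0 (shut) to 1 (fully open), then the shift along the tool's x, y, z in units of 1000 mm (1.0 is 1000 mm), then the turn, a rotation vector about the tool's x, y, z in units of 2 pi rad (1.0 is 2 pi rad). A call has 1 to 5 rows; each row is the pose to reach, as a shift and turn from the pose commanded when the call began, along the tool's axes at that moment, turning the shorter way round; what a row does not reach only later rows make up. A row lasts 1/10 s, in which the tool goes at most 50 mm and 8.59 degrees, less where a joint would pass 70% of its speed; a pose out of reach is approached as far as the arm can. A call with a number of a shift or a turn outside -1 to 1 is refused whole. A call with a gripper value outside its range is refused whole. The fingers move at their own pace and stop on an object; "force" is the grip in N (left out, the last holds). Time passes only in rows, so rows that repeat a pose let the fingers close. It gives the time, the measured TCP pose, the force, the opening and the grip force at its end, in the units of the state.
- bot.observe(): the state, without advancing time (a new reading comes with each control period).
- bot.grab_frame(name): name is "scene" or "side" or "wrist"; returns the picture (384x512x3 uint8, red, green, blue); there is no depth.
- bot.camera_params(name): a dict with "vertical_fov" (degrees; the focal length in pixels is half the picture's height over the tangent of half this angle, whatever the lens; pixels are square), "cx", "cy" (the principal point, pixels), "D" ([k1, k2, p1, p2, k3] as OpenCV has them; the pictures are not rectified), "R" (3x3) and "t" (3): a world point X has camera coordinates R X + t. Camera axes: x right, y down, z forward; pixel columns grow to the right and rows downward; lengths in m; the calibration is good to about 2 mm. A picture is of the moment at which its call begins: read the wrist's pose just before it. camera_params takes no time and is no camera call; for the wrist camera it gives the pose at the moment of the call.
- bot.job_done(): hands the job in; it is judged then, once.
The state is a dict: "clock": time; "qpos": joint angles; "qd": joint speeds; "joint_efforts": joint torques, N m; "position": TCP position; "tool_rot": TCP orientation; "force": force on the tool from outside, world axes, zero at the start; "moment": the same for the moment, N m; "grip_width": finger opening in m; "finger_force": force on a finger pad.
Only numpy, scipy, OpenCV 4.12 (cv2) and the standard library are available. Lean on these libraries where they do the work, as an engineer would, in place of code of your own. Each camera call takes 0.05 s, during which the arm holds its last target. There are 200 camera calls.

TASK

Clear up after the brake job: first lift the spanner off the parts scoop and lay it on the free strip of the blue tool mat, in line with the tools already there. Then take the scoop by its grip, push the scrap bin's spring flap open with the scoop's lip (never with the gripper) and tip all four worn pads through it into the bin. Set the empty scoop back upright on the bench about where it stood, let the flap shut, and leave everything else on the bench where it is.

Things in the scene. Friction and masses are not known exactly. Their poses are not given: they have to be found in the camera images.
- scoop_grip (a point): Middle of the red grip of the loose aluminium parts scoop (0.24 kg). Axes: x from the grip towards the open mouth, z up out of the scoop. The grip is a straight bar along x, 90 mm long, 18 mm wide (y), 26 mm tall; its middle is 45 mm above the scoop's underside and 50 mm behind its back wall.
- scoop_lip (a point): Middle of the scoop's front lip, at the underside of its floor: 180 mm ahead of (x) and 45 mm below the middle of the grip. Same axes as scoop_grip.
- spanner_mid (a point): Centre of a loose steel combination spanner, 190 mm long (x axis along it), shaft 14 mm wide (y) and 8 mm thick (z), heads up to 36 mm wide, 0.14 kg. At the start it lies across the two side walls of the scoop, 45 mm above the bench.
- mat_free (a point): Centre of the free strip of the blue tool mat, on the mat's top, 5 mm above the bench; x along the strip, which is 210 mm long and about 95 mm wide. The mat also carries a ring spanner 75 mm away on the +y side (to 14 mm above the bench) and a T-handle key 108 mm away (to 21 mm), both lying along x.
- mat: The blue tool mat, fixed, 210 (x) x 180 x 5 mm: centre of its underside; x along the tools that lie on it.
- bin: Green sheet-steel scrap bin, bolted down: 200 mm deep (x), 190 mm wide (y), 285 mm tall, 3 mm walls; origin at the centre of its underside, x from front to back. The front wall (x = -100 mm) is 155 mm high; above it the front is raked back to x = -20 mm at z = 285 mm: an opening 164 mm wide, closed by the yellow flap.
- sill (a point): Middle of the sill, the top edge of the bin's front wall, lower edge of the opening: bin x = -100 mm, z = 155 mm. Axes as the bin.
- flap (a joint): Opening angle of the bin's yellow flap, rad: 0 shut, grows as it swings into the bin, stop at 1.3. A plate 170 mm wide on a hinge along y at bin x = -17 mm, z = 275 mm, reaching 141 mm down the raked face. A spring holds it shut: 1 to 2.5 N at its lower edge moves it; it shuts by itself.
- flap_edge (a point): Middle of the flap's lower edge.
- pad1_mid (a point): Centre of worn brake pad 1: loose flat steel plate with thin lining, 76 mm (x) x 40 mm x 8 mm, 60 g. The four lie in the scoop, two side by side and two on top, 16 mm high in all.
- pad2_mid (a point): Centre of worn brake pad 2: loose flat steel plate with thin lining, 76 mm (x) x 40 mm x 8 mm, 60 g. The four lie in the scoop, two side by side and two on top, 16 mm high in all.
- pad3_mid (a point): Centre of worn brake pad 3: loose flat steel plate with thin lining, 76 mm (x) x 40 mm x 8 mm, 60 g. The four lie in the scoop, two side by side and two on top, 16 mm high in all.
- pad4_mid (a point): Centre of worn brake pad 4: loose flat steel plate with thin lining, 76 mm (x) x 40 mm x 8 mm, 60 g. The four lie in the scoop, two side by side and two on top, 16 mm high in all.
- mug: Bystander, loose: white mug, 80 mm across, 90 mm tall, handle to one side; origin at its underside, centre.
- grease: Bystander, loose: white grease tub, 84 mm across, 75 mm tall, red cap; origin at its underside, centre.
- caliper: Bystander, loose: grey brake caliper, about 95 x 75 x 50 mm; origin at its underside, centre.
- spray: Bystander, loose: blue aerosol can, 62 mm across, 205 mm tall; origin at its underside, centre.
- fluid: Bystander, loose: white brake fluid bottle with yellow label, 68 mm across, 165 mm tall; origin at its underside, centre.
- driver: Bystander, loose: red-handled screwdriver, 200 mm long, lying along its own x; origin at its underside, centre.
- mallet: Bystander, loose: rubber mallet, 250 mm long, lying along its own x; origin at its underside, centre.
- carton: Bystander, loose: flat white and red carton of new pads, 120 x 85 x 28 mm; origin at its underside, centre.
- scoop: The scoop: origin at the centre of its pan's underside, axes as scoop_grip. The pan is 130 mm long (x), 110 mm wide, floor and walls 3 mm: back wall and sides 45 mm high, the sides raked down to 25 mm over the last 25 mm before the mouth; the mouth has no wall. It stands on the bench.
- spanner: The spanner itself: origin at its centre, on its underside, axes as spanner_mid.
Things that resemble listed ones, but are neither listed nor needed, are in the scene too. Leave any purple look-alike of the part that bears pad3_mid alone.

How it is judged:
On the way, in this order (a step that is already met when the one before it is completed fails the run):
1. The spanner lies released on the free strip of the mat, in line with the tools (x of spanner_mid in the frame of mat_free between -0.045 and 0.045 m and y of spanner_mid in the frame of mat_free between -0.04 and 0.04 m and z of spanner_mid in the frame of mat_free between -0.004 and 0.012 m and angle between the x axis of spanner_mid and the x axis of mat, either way round below 0.35 rad and contact force between spanner and the fingers below 0.1 N), for 0.2 s.
2. The scoop's lip holds the flap pressed open (value of joint flap above 0.3 rad and contact force between scoop and flap above 0.3 N), for 0.2 s.
3. All four pads are in the bin (z of each of pad1_mid, pad2_mid, pad3_mid, pad4_mid in the frame of bin below 0.145 m and x of pad1_mid in the frame of bin between -0.1 and 0.1 m and y of pad1_mid in the frame of bin between -0.095 and 0.095 m and x of pad2_mid in the frame of bin between -0.1 and 0.1 m and y of pad2_mid in the frame of bin between -0.095 and 0.095 m and x of pad3_mid in the frame of bin between -0.1 and 0.1 m and y of pad3_mid in the frame of bin between -0.095 and 0.095 m and x of pad4_mid in the frame of bin between -0.1 and 0.1 m and y of pad4_mid in the frame of bin between -0.095 and 0.095 m), for 0.2 s.
At the end, for the whole second after the job is handed in: All four pads in the bin, below its sill; flap shut (0.08 rad). Spanner flat on the mat's free strip, within 45 mm along and 40 mm across of its centre, in line within 0.35 rad. Scoop upright (0.1 rad) on the bench, lip within 80 mm of its start. All released and still (all of step 1 and all of step 3 and distance of scoop_lip from where it was at the start of the episode below 0.08 m and angle between scoop_grip's own z axis and vertical below 0.1 rad and height (world z) of scoop_lip between -0.005 and 0.012 m and value of joint flap below 0.08 rad and linear speed of each of spanner, scoop below 0.02 m/s and contact force between scoop and the fingers below 0.1 N); the robot touches nothing.
It fails at once if The flap is touched by the gripper or arm instead of the scoop (contact force between any of the fingers, the arm and flap above 0.5 N).
It fails at once if One of the other things on the bench is moved by more than 30 mm (distance of any of mug, grease, caliper, spray, fluid, driver, mallet, carton from where it was at the start of the episode above 0.03 m).
It also fails if it takes over 72 s, if anything falls off the work surface, if the arm or the gripper's body presses on something with over 40 N, if the wrist force passes 120 N, or if a joint passes its speed limit or range.

## Working session

There is one attempt and no reset: what is moved stays moved. The work goes in short steps, Python scripts to look and compute and a tool call to move; the robot and the scene stay as the last step left them, time stands still between calls to the robot, and variables do not carry over. Pictures are saved under pics/ and viewed, at most 10 in all, crops included, and the job is handed in when it is done.

Besides the shell and the picture viewer there is one more tool, called after ">>>" as name([rows], argument=value, ...), one row to a line, values as JSON. move_arm: Moves the arm, as the interface text tells. Shifts and turns lie within -1 to 1; 1 stands for 1000 mm of shift or 2 pi rad of turn. Its arguments: {"type":"object","properties":{"moves":{"type":"array"},"force":{"type":"number"}},"required":["moves"]}

```bash
mkdir -p pics; ls
python3 - <<'E'
from workcell import bot
import cv2
s=bot.observe(); print(s)
for n in ("scene","side"):
    cv2.imwrite(f"pics/{n}0.png",bot.grab_frame(n)[:,:,::-1])
    print(n,bot.camera_params(n))
E
```

```text
pics
{'clock': 0.0, 'qpos': array([-1.1832005 ,  0.52201599, -0.03630592,  1.59999929,  0.02120804,
        1.02112851, -0.1128152 ]), 'qd': array([-9.50273794e-05, -2.60112380e-04,  4.80937559e-04,  1.60232567e-03,
       -7.01542976e-04, -7.56243557e-04, -1.74069087e-03]), 'joint_efforts': array([ 1.23924507e-03, -9.27116132e+01,  1.98057085e+00, -3.69934630e+01,
        1.78530364e-02,  8.15869396e-03,  5.41241718e-06]), 'position': array([0.27612746, 0.56031043, 0.23072787]), 'tool_rot': array([-3.14043111e+00,  1.01982121e-04,  2.68375713e+00]), 'force': array([0.24094824, 0.393074  , 1.03289655]), 'moment': array([-0.02087637, -0.04564704,  0.03154656]), 'finger_force': 0.0, 'grip_width': 0.08521772842673372}
scene {'vertical_fov': 53.890822380520504, 'cx': 254.264164035945, 'cy': 192.972614220149, 'D': array([-0.11349924,  0.        ,  0.        ,  0.        ,  0.        ]), 'R': array([[-0.87726603,  0.47999541,  0.00295271],
       [ 0.36580558,  0.67252398, -0.64334888],
       [-0.31079028, -0.563308  , -0.76556744]]), 't': array([ 0.48149257, -0.10545489,  1.45782967])}
side {'vertical_fov': 57.049764818722146, 'cx': 261.83585678714866, 'cy': 186.89405382307788, 'D': array([-0.07944616,  0.        ,  0.        ,  0.        ,  0.        ]), 'R': array([[ 0.92093223, -0.38936242,  0.0167549 ],
       [-0.18576351, -0.47635531, -0.85940534],
       [ 0.34260143,  0.78834163, -0.51102028]]), 't': array([-0.51793596,  0.25540466,  1.25228946])}
```

View pics/scene0.png

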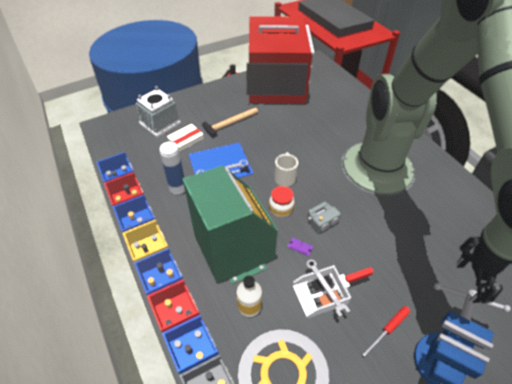

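View pics/side0.png

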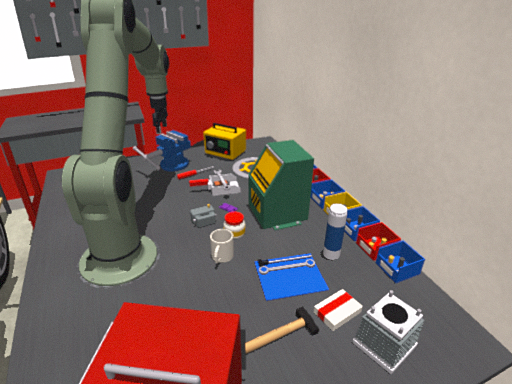

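The scene view shows the scoop at about (323,288), red grip to (370,272), the spanner across it (327,288), and the purple look-alike pad at (300,246). The bin is at (232,225) with the flap on its right side, the mat at (222,160) and the mug at (287,167). I'll enlarge these.

```bash
cat > h.py <<'E'
import numpy as np, cv2
from workcell import bot
def K(p): 
    f=192/np.tan(np.radians(p['vertical_fov'])/2); return np.array([[f,0,p['cx']],[0,f,p['cy']],[0,0,1]])
def ray(n,px,p=None):
    p=p or bot.camera_params(n)
    u=cv2.undistortPoints(np.array([[px]],float),K(p),p['D'])[0,0]
    return -p['R'].T@p['t'], p['R'].T@np.array([u[0],u[1],1.])
def at(n,px,z,p=None):
    c,d=ray(n,px,p); return c+d*(z-c[2])/d[2]
def proj(n,X,p=None):
    p=p or bot.camera_params(n)
    return cv2.projectPoints(np.array(X,float).reshape(-1,3),cv2.Rodrigues(p['R'])[0],p['t'],K(p),p['D'])[0][:,0]
E
python3 - <<'E'
import cv2,numpy as np
s=cv2.imread('pics/scene0.png');d=cv2.imread('pics/side0.png')
def c(im,x,y,w,h,W,H):
    return cv2.resize(im[y:y+h,x:x+w],(W,H),interpolation=cv2.INTER_CUBIC)
o=np.zeros((600,800,3),np.uint8)
o[:300,:400]=c(s,284,232,100,75+0,400,300)   # x4
o[:300,400:]=c(s,180,135,100,75,400,300)
o[300:,:400]=c(s,180,160,133,100,400,300)
o[300:,400:]=c(d,240,240,100,75,400,300)
cv2.imwrite('pics/m1.png',o)
E
```

```text
(no output)
```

View pics/m1.png

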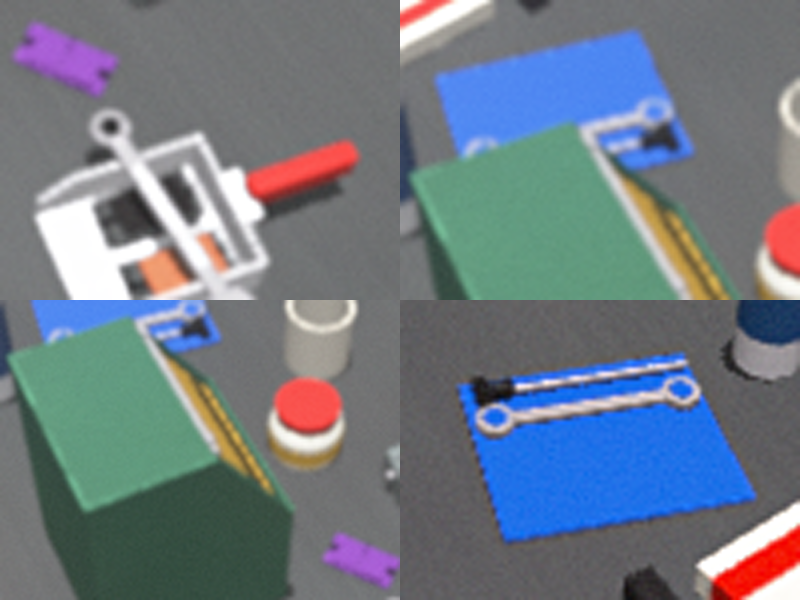

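The crop shows the spanner ring at scene (311.5,263.5), the grip from (347.5,279.5) to (372,271), the bin roof corners, and the mat corners seen from the side. The four pads meant are the dark and orange ones in the scoop; the purple one at (300,246) on the bench is the look-alike.

```bash
python3 - <<'E'
from h import *
np.set_printoptions(precision=4,suppress=True)
P=lambda n,z,*l:[print(n,z,np.round(q,1),at(n,q,z)) for q in l]
print("spanner");P("scene",.053,(311.5,263.5),(343,315))
print("grip");P("scene",.058,(347.5,279.5),(372,271))
P("scene",.045,(334,265.7),(349.5,297.5))
print("lipcorner");P("scene",.003,(293.2,285.7))
print("mat");P("side",.005,(254.75,261),(311.2,253.5),(328.5,289),(267.5,300.5))
print("matscene");P("scene",.005,(180+37/4,135+73/4),(180+240/4,135+30/4),(180+292/4,135+155/4))
print("roof");P("scene",.285,(183.3,178.3),(225.7,166),(252.7,212.7),(208.3,230))
E
python3 - <<'E'
import cv2,numpy as np
s=cv2.imread('pics/scene0.png');d=cv2.imread('pics/side0.png')
c=lambda im,x,y,w,h,W,H:cv2.resize(im[y:y+h,x:x+w],(W,H),interpolation=cv2.INTER_CUBIC)
o=np.zeros((600,800,3),np.uint8)
o[:300,:]=np.hstack([c(s,284,247,100,75,400,300),c(d,180,155,80,60,400,300)])
o[300:,:]=np.hstack([c(d,230,135,133,100,400,300),c(s,180,220,133,100,400,300)])
cv2.imwrite('pics/m2.png',o)
E
```

```text
spanner
scene 0.053 [311.5 263.5] [0.4925 0.2531 0.053 ]
scene 0.053 [343 315] [0.5066 0.4301 0.053 ]
grip
scene 0.058 [347.5 279.5] [0.4324 0.3505 0.058 ]
scene 0.058 [372 271] [0.3514 0.3644 0.058 ]
scene 0.045 [334.  265.7] [0.4338 0.2892 0.045 ]
scene 0.045 [349.5 297.5] [0.4557 0.3951 0.045 ]
lipcorner
scene 0.003 [293.2 285.7] [0.5624 0.2693 0.003 ]
mat
side 0.005 [254.8 261. ] [ 0.4507 -0.1996  0.005 ]
side 0.005 [311.2 253.5] [ 0.6567 -0.24    0.005 ]
side 0.005 [328.5 289. ] [ 0.6231 -0.4129  0.005 ]
side 0.005 [267.5 300.5] [ 0.4204 -0.3811  0.005 ]
matscene
scene 0.005 [189.2 153.2] [ 0.619  -0.4095  0.005 ]
scene 0.005 [240.  142.5] [ 0.4134 -0.3686  0.005 ]
scene 0.005 [253.  173.8] [ 0.4499 -0.1908  0.005 ]
roof
scene 0.285 [183.3 178.3] [ 0.75   -0.0382  0.285 ]
scene 0.285 [225.7 166. ] [ 0.6277 -0.0245  0.285 ]
scene 0.285 [252.7 212.7] [0.6395 0.1557 0.285 ]
scene 0.285 [208.3 230. ] [0.7599 0.1504 0.285 ]
```

View pics/m2.png

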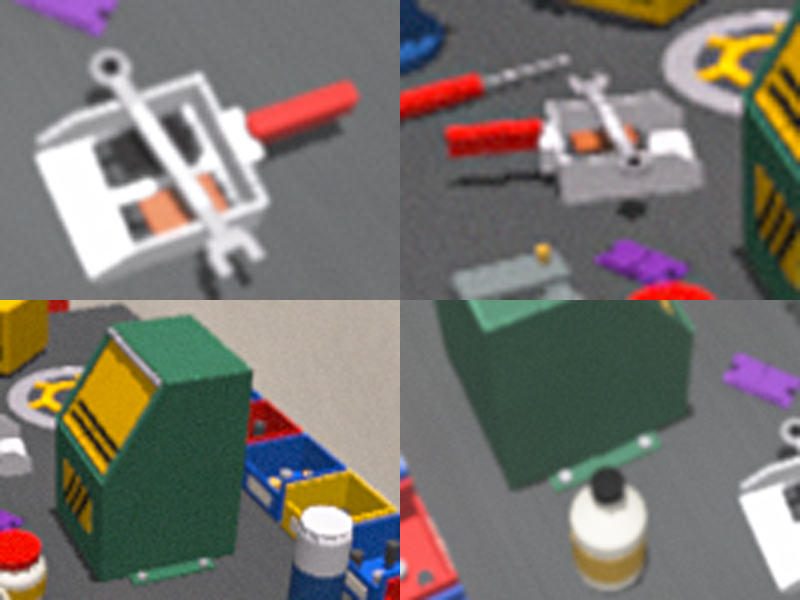

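The crop shows all scoop rim and lip corners, the spanner's open end at scene (343,309.5), and the bin's roof, sill and base corners in both views. Next I fit the poses.

Run:
```python
from h import *
from scipy.optimize import least_squares
np.set_printoptions(precision=4,suppress=True)
cp={n:bot.camera_params(n) for n in("scene","side")}
def fit(name,obs,x0):
    def pts(v,l):
        c,s=np.cos(v[2]),np.sin(v[2]); l=np.array(l); return np.c_[v[0]+c*l[:,0]-s*l[:,1],v[1]+s*l[:,0]+c*l[:,1],l[:,2]]
    def f(v):
        return np.concatenate([(proj(n,pts(v,[o[0] for o in obs if o[2]==n]),cp[n])-np.array([o[1] for o in obs if o[2]==n])).ravel() for n in cp if any(o[2]==n for o in obs)])
    r=least_squares(f,x0,loss='soft_l1'); print(name,r.x); print(np.round(f(r.x).reshape(-1,2),1).tolist())
S,D="scene","side"
sc=lambda u,v:(284+u/4,247+v/4)
b=lambda u,v:(230+u/3,135+v/3); bs=lambda u,v:(180+u/3,220+v/3); br=lambda u,v:(180+u/3,160+v/3)
m=lambda u,v:(240+(u-400)/4,240+(v-300)/4); ms=lambda u,v:(180+(u-400)/4,135+v/4)
fit("scoop",[((-.065,-.055,.045),sc(200,75),S),((-.065,.055,.045),sc(267,205),S),((.065,-.055,0),sc(38,155),S),((.065,.055,0),sc(97,280),S),
 ((-.07,0,.058),sc(255,127),S),((-.16,0,.058),sc(353,97),S)],[.5,.33,-.17])
# bin corners: scene/side
fit("bin",[((-.02,-.095,.285),b(158,85),D),((.1,-.095,.285),b(252,73),D),((.1,.095,.285),b(190,16),D),((-.02,.095,.285),b(110,28),D),
 ((-.1,-.095,.155),b(105,172),D),((-.1,-.095,0),b(103,278),D),((.1,-.095,0),b(235,253),D),((-.1,.095,.155),b(58,120),D),
 ((.1,.095,0),bs(112,188),S),((-.1,.095,0),bs(290,115),S),((-.1,.095,.155),bs(293,33),S),
 ((.1,-.095,.285),br(10,55),S),((-.02,-.095,.285),br(137,18),S),((-.02,.095,.285),br(218,158),S),((.1,.095,.285),br(85,210),S)],[.65,.065,-.07])
fit("mat",[((-.105,.09,.005),m(459,384),D),((.105,.09,.005),m(685,354),D),((.105,-.09,.005),m(754,496),D),((-.105,-.09,.005),m(510,542),D),
 ((.105,-.09,.005),ms(437,73),S),((-.105,-.09,.005),ms(640,30),S),((-.105,.09,.005),ms(692,155),S)],[.53,-.3,-.19])
fit("spanner",[((-.08,0,.049),sc(110,68),S),((.082,0,.049),sc(234,250),S),((0,-.0,.053),sc(166,152),S)],[.5,.34,1.5])
print("ring",at(D,m(495,418),.014),at(D,m(683,390),.014))
for n,p in dict(mug=((287,157),.09),grease=((282,192),.075),fluid=((249,282),.165)).items(): print(n,at(S,p[0],p[1]))
print([a for a in dir(bot) if a[0]!='_'])
```

```text
scoop [ 0.5058  0.3332 -0.1876]
[[1.0, 0.2], [0.6, -0.1], [0.1, -0.6], [-0.7, 1.2], [-2.4, 0.3], [0.2, -1.0]]
bin [ 0.6559  0.06   -0.0501]
[[-0.6, 0.5], [-1.5, -0.0], [0.0, -0.3], [-0.6, -0.3], [-2.5, -1.7], [-0.3, 0.3], [-0.3, -0.1], [1.3, -1.1], [-0.9, -1.5], [-0.9, -1.4], [-0.9, -1.9], [-2.1, 3.5], [-2.2, 0.9], [-1.4, -0.3], [-2.0, -1.9]]
mat [ 0.5363 -0.3055 -0.1921]
[[-1.2, -0.4], [-1.2, -0.5], [-0.9, -1.0], [-0.3, -0.4], [-0.5, -0.5], [-0.1, 0.3], [-2.2, -1.3]]
spanner [0.4949 0.3327 1.5419]
[[-0.3, 0.1], [-0.3, -0.1], [0.7, 0.0]]
ring [ 0.4597 -0.2592  0.014 ] [ 0.6259 -0.2894  0.014 ]
mug [ 0.3406 -0.1352  0.09  ]
grease [ 0.4353 -0.0131  0.075 ]
fluid [0.7107 0.2668 0.165 ]
['IKError', 'camera_params', 'grab_frame', 'job_done', 'observe']
```

```bash
cat >> h.py <<'E'
from scipy.spatial.transform import Rotation as Ro
def rel(pos,R,base=None,n=None):
    """shift (m) and turn (/2pi) from base pose (default measured) to world pose; R a Rotation"""
    s=bot.observe(); p0,R0=base or (s['position'],Ro.from_euler('xyz',s['tool_rot']))
    sh=R0.inv().apply(np.array(pos)-p0); rv=(R0.inv()*R).as_rotvec()/(2*np.pi)
    print(np.round(sh,4),np.round(rv,4),"rows",round(max(np.linalg.norm(sh)/.05,np.linalg.norm(rv)*360/8.59),1))
def down(yaw,tilt=0): # tool x = heading yaw; tilt about tool y
    return Ro.from_euler('xyz',[np.pi,0,yaw])*Ro.from_euler('y',tilt)
E
python3 -c "
from h import *
rel([.495,.333,.15],down(1.542))"
```

```text
[-0.2968 -0.1071  0.0809] [-1.000e-04  1.000e-04  1.817e-01] rows 7.6
```

>>> move_arm([
  [[0.45,-0.297,-0.107,0.081,0,0,0.1817],[0.45,-0.297,-0.107,0.081,0,0,0.1817],[0.45,-0.297,-0.107,0.081,0,0,0.1817],[0.45,-0.297,-0.107,0.081,0,0,0.1817],[0.45,-0.297,-0.107,0.081,0,0,0.1817]],
], force=80)

```text
clock: 0.6
position: [0.4453, 0.3847, 0.1687]
tool_rot: [-3.142, 0.0, 1.928]
force: [0.5, -0.1, -0.6]
grip_width: 0.0383
finger_force: 0.0
```

```bash
python3 -c "
from h import *
s=bot.observe();print(s['qpos'],s['position'],s['tool_rot'],s['grip_width'])
rel([.495,.333,.15],down(1.542))"
```

```text
[-0.93066973  0.54347243  0.16736967  1.76635083 -0.11568536  0.84136001
 -0.35280528] [0.44532647 0.38467885 0.16866801] [-3.14158503e+00  1.00934360e-04  1.92775455e+00] 0.038305449590803654
[-0.0658  0.0285  0.0187] [0.     0.     0.0614] rows 2.6
```

>>> move_arm([
  [[0.45,-0.066,0.0285,0.0187,0,0,0.0614],[0.45,-0.066,0.0285,0.0187,0,0,0.0614],[0.45,-0.066,0.0285,0.0187,0,0,0.0614],[0.45,-0.066,0.0285,0.0187,0,0,0.0614],[0.45,-0.066,0.0285,0.0187,0,0,0.0614]],
])

```text
clock: 1.1
position: [0.4939, 0.3353, 0.1503]
tool_rot: [-3.141, 0.0, 1.552]
force: [0.3, 0.3, -0.3]
grip_width: 0.0387
finger_force: 0.0
```

```bash
python3 -c "
from h import *
s=bot.observe();print(s['qpos'],s['position'],s['tool_rot'])
cv2.imwrite('pics/w1.png',bot.grab_frame('wrist')[:,:,::-1])
rel([.495,.333,.033],down(1.542))"
```

```text
[-0.8767949   0.58959485  0.26316118  1.76071089 -0.19982118  0.81773407
 -0.53778634] [0.49391817 0.33526877 0.1503231 ] [-3.14122207e+00  6.38480774e-05  1.55184114e+00]
[-0.0024  0.0012  0.1174] [-0.     -0.      0.0016] rows 2.3
```

View pics/w1.png

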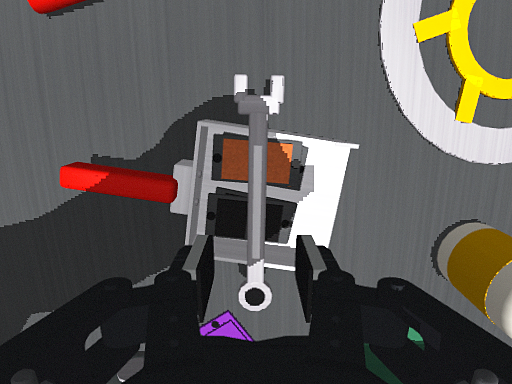

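The wrist view shows the spanner along column 257, with its ring at (255,296) and its jaw at about (259,92). The grip runs from (62,176) to (178,190) and the lip from (357,147) to about (325,270). The fingers straddle the shaft. I'll refine the poses from this view.

```bash
python3 -c "
from h import *
for q,z in [((255,296),.049),((259,92),.049),((257,200),.053),((62,176),.058),((178,190),.058),((200,121),.045),((357,147),.003)]: print(q,at('wrist',q,z).round(4))
"
```

```text
(255, 296) [0.4916 0.2492 0.049 ]
(259, 92) [0.4976 0.4142 0.049 ]
(257, 200) [0.4948 0.3349 0.053 ]
(62, 176) [0.3477 0.3579 0.058 ]
(178, 190) [0.4361 0.3452 0.058 ]
(200, 121) [0.4534 0.3945 0.045 ]
(357, 147) [0.5849 0.3682 0.003 ]
```

>>> move_arm([
  [[0.45,-0.002,0,0.05,0,0,0.002],[0.45,-0.002,0,0.1,0,0,0.002],[0.45,-0.002,0,0.117,0,0,0.002],[0.45,-0.002,0,0.117,0,0,0.002],[0,-0.002,0,0.117,0,0,0.002]],
])

```text
clock: 1.65
position: [0.4945, 0.3332, 0.0343]
tool_rot: [3.141, -0.001, 1.537]
force: [1.5, 0.1, 0.4]
grip_width: 0.0249
finger_force: 0.0
```

>>> move_arm([
  [[0,0,0,0,0,0,0],[0,0,0,0,0,0,0],[0,0,0,0,0,0,0],[0,0,0,0,0,0,0],[0,0,0,-0.02,0,0,0]],
])

```text
clock: 2.15
position: [0.4937, 0.3325, 0.0532]
tool_rot: [-3.14, 0.001, 1.536]
force: [-0.1, 0.1, -0.9]
grip_width: 0.012
finger_force: 78.4
```

>>> move_arm([
  [[0,0,0,-0.05,0,0,0],[0,0,0,-0.1,0,0,0],[0,0,0,-0.15,0,0,0],[0,0,0,-0.2,0,0,0],[0,0,0,-0.25,0,0,0]],
])

```text
clock: 2.65
position: [0.494, 0.3324, 0.3069]
tool_rot: [3.14, -0.001, 1.536]
force: [1.0, 0.2, -2.1]
grip_width: 0.0119
finger_force: 78.5
```

>>> move_arm([
  [[0,-0.04,0,-0.03,0,0,0],[0,-0.085,0,-0.05,0,0,0],[0,-0.13,0,-0.06,0,0,0],[0,-0.18,0,-0.06,0,0,0],[0,-0.23,0,-0.06,0,0,0]],
])

```text
clock: 3.15
position: [0.4857, 0.101, 0.3648]
tool_rot: [3.14, -0.002, 1.536]
force: [1.1, -1.4, -0.4]
grip_width: 0.0118
finger_force: 78.5
```

>>> move_arm([
  [[0,-0.05,0,0,0,0,0.023],[0,-0.1,0.01,0,0,0,0.046],[0,-0.15,0.02,0,0,0,0.069],[0,-0.2,0.03,0,0,0,0.092],[0,-0.25,0.04,0,0,0,0.115]],
])

```text
clock: 3.65
position: [0.5165, -0.1464, 0.3647]
tool_rot: [3.141, -0.002, 0.808]
force: [0.8, -0.2, -1.7]
grip_width: 0.0123
finger_force: 78.5
```

```bash
python3 -c "
from h import *
s=bot.observe();print(s['qpos'],s['position'],s['tool_rot'],s['grip_width'])
rel([.528,-.347,.2],down(-.192))"
```

```text
[-0.3505504   0.30826767  0.68332425  1.67383615 -0.20614784  1.2305416
 -0.38456021] [ 0.51648686 -0.14640092  0.36467446] [ 3.14052168e+00 -2.10055153e-03  8.07674799e-01] 0.012349446650660552
[-0.1374  0.1468  0.1645] [-0.     -0.0004  0.1591] rows 6.7
```

>>> move_arm([
  [[0,-0.02,0.02,0.02,0,0,0.023],[0,-0.04,0.045,0.045,0,0,0.046],[0,-0.065,0.07,0.07,0,0,0.069],[0,-0.09,0.095,0.1,0,0,0.092],[0,-0.115,0.12,0.13,0,0,0.115]],
])

```text
clock: 4.15
position: [0.5249, -0.3117, 0.2334]
tool_rot: [3.141, -0.002, 0.085]
force: [0.9, 1.7, -1.1]
grip_width: 0.0119
finger_force: 78.5
```

```bash
python3 -c "
from h import *
s=bot.observe();print(s['qpos'],s['position'],s['tool_rot'],s['grip_width'])
rel([.528,-.347,.15],down(-.192))"
```

```text
[-0.0560183   0.61642681  0.7722528   1.66705831 -0.48305252  1.05674675
 -0.61840544] [ 0.52493097 -0.3116806   0.23336864] [ 3.14147665e+00 -1.95052355e-03  8.51550958e-02] 0.011867573305942323
[-0.0001  0.0354  0.0834] [-0.     -0.0003  0.0441] rows 1.8
```

>>> move_arm([
  [[0,0,0.018,0.042,0,0,0.022],[0,0,0.0354,0.085,0,0,0.0441],[0,0,0.0354,0.13,0,0,0.0441],[0,0,0.0354,0.18,0,0,0.0441],[0,0,0.0354,0.21,0,0,0.0441]],
])

```text
clock: 4.65
position: [0.5274, -0.3448, 0.0209]
tool_rot: [-3.14, 0.002, -0.186]
force: [-0.0, -0.1, -0.9]
grip_width: 0.0121
finger_force: 78.5
```

>>> move_arm([
  [[0,0,0,0.007,0,0,0],[0,0,0,0.014,0,0,0],[0,0,0,0.014,0,0,0]],
])

```text
clock: 4.95
position: [0.5286, -0.3461, 0.0107]
tool_rot: [3.141, -0.002, -0.187]
force: [-0.4, -0.1, -1.1]
grip_width: 0.0119
finger_force: 78.5
```

```bash
python3 -c "
from h import *
rel([.528,-.347,.0085],down(-.192))"
```

```text
[-0.0005  0.001   0.0022] [ 0.     -0.0002  0.0009] rows 0.0
```

Release gently, then lift.

>>> move_arm([
  [[0.22,0,0,0.001,0,0,0],[0.3,0,0,0.001,0,0,0],[0.4,0,0,0.001,0,0,0],[0.4,0,0,0,0,0,0],[0.4,0,0,-0.02,0,0,0]],
])

```text
clock: 5.45
position: [0.5272, -0.345, 0.0283]
tool_rot: [-3.141, 0.003, -0.187]
force: [-0.8, 0.5, 0.2]
grip_width: 0.0339
finger_force: 0.0
```

>>> move_arm([
  [[0.4,0,0,-0.05,0,0,0],[0.4,0,0,-0.1,0,0,0],[0.4,0,0,-0.15,0,0,0],[0.4,0,0,-0.2,0,0,0],[0.4,0,0,-0.25,0,0,0]],
])

```text
clock: 5.95
position: [0.5276, -0.3456, 0.282]
tool_rot: [3.141, -0.0, -0.187]
force: [1.4, -1.0, -0.3]
grip_width: 0.0342
finger_force: 0.0
```

```bash
python3 -c "
from h import *
s=bot.observe();print(s['qpos'],s['position'],s['tool_rot'],s['grip_width'])
im=bot.grab_frame('wrist');sc=bot.grab_frame('side');p=bot.camera_params('wrist')
import pickle;pickle.dump(p,open('w2.pkl','wb'))
o=np.hstack([cv2.resize(im,(400,300)),cv2.resize(sc[225:315,230:350],(400,300),interpolation=2)])
cv2.imwrite('pics/w2.png',o[:,:,::-1])"
```

```text
[-0.04227587  0.63297573  0.87141971  1.55417763 -0.50842327  1.1943699
 -0.83418475] [ 0.52756325 -0.34560273  0.28195772] [ 3.14148756e+00 -2.64543735e-04 -1.87219500e-01] 0.034177910312708774
```

View pics/w2.png

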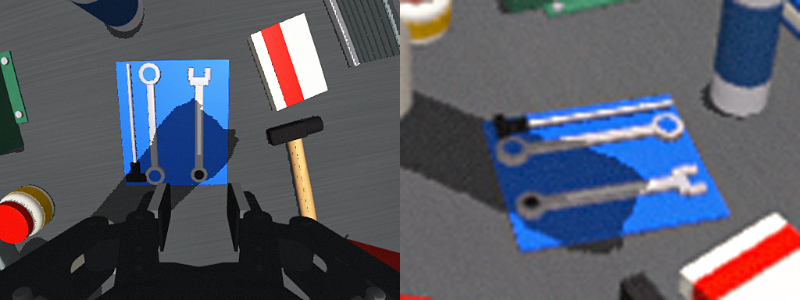

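The view shows the spanner lying flat on the free strip, parallel to the ring spanner, at side-crop (530,203) to (690,180). Now I head for the scoop grip.

>>> move_arm([
  [[0.7,-0.02,-0.04,0,0,0,-0.023],[0.7,-0.04,-0.08,0,0,0,-0.046],[0.7,-0.07,-0.12,0,0,0,-0.069],[0.7,-0.09,-0.16,0,0,0,-0.092],[0.7,-0.11,-0.2,0,0,0,-0.115]],
])

```text
clock: 6.55
position: [0.4561, -0.1272, 0.2796]
tool_rot: [-3.141, -0.001, 0.542]
force: [1.1, -0.1, -0.2]
grip_width: 0.06
finger_force: 0.0
```

```bash
python3 -c "
from h import *
s=bot.observe();print(s['qpos'],s['position'],s['tool_rot'],s['grip_width'])
rel([.43,.1,.28],down(1.3))"
```

```text
[-0.48584758  0.2887138   0.79085535  1.95198798 -0.24404947  0.99712736
 -0.6109312 ] [ 0.45608267 -0.1272267   0.27959614] [-3.14148684e+00 -6.37993590e-04  5.41733328e-01] 0.060035494659641905
[ 0.0948 -0.2081 -0.0003] [ 0.000e+00 -1.000e-04 -1.207e-01] rows 5.1
```

>>> move_arm([
  [[0.7,0.02,-0.04,0,0,0,-0.023],[0.7,0.04,-0.08,0,0,0,-0.046],[0.7,0.06,-0.12,0,0,0,-0.069],[0.7,0.08,-0.165,0,0,0,-0.092],[0.7,0.095,-0.208,0,0,0,-0.115]],
])

```text
clock: 7.05
position: [0.4321, 0.1006, 0.2799]
tool_rot: [3.141, -0.001, 1.264]
force: [1.5, -0.2, 0.3]
grip_width: 0.06
finger_force: 0.0
```

```bash
python3 -c "
from h import *
s=bot.observe();print(s['qpos'],s['position'],s['tool_rot'],s['grip_width'])
rel([.39,.30,.26],down(2.0))"
```

```text
[-0.83806769  0.18756297  0.55461305  2.01165403 -0.11956682  0.97227413
 -0.53019113] [0.43210691 0.10061148 0.27986334] [ 3.14093773e+00 -8.73748120e-04  1.26446563e+00] 0.05995109639217449
[ 0.1774 -0.1003  0.02  ] [ 2.000e-04 -1.000e-04 -1.171e-01] rows 4.9
```

>>> move_arm([
  [[0.7,0.035,-0.02,0.004,0,0,-0.023],[0.7,0.07,-0.04,0.008,0,0,-0.046],[0.7,0.105,-0.06,0.012,0,0,-0.069],[0.7,0.14,-0.08,0.016,0,0,-0.092],[0.7,0.177,-0.1,0.02,0,0,-0.115]],
])

```text
clock: 7.55
position: [0.3912, 0.299, 0.2596]
tool_rot: [3.141, -0.0, 1.986]
force: [1.4, 0.6, 0.3]
grip_width: 0.0597
finger_force: 0.0
```

```bash
python3 -c "
from h import *
s=bot.observe();print(s['qpos'],s['position'],s['tool_rot'],s['grip_width'])
R=down(2.96,-.4);z=R.apply([0,0,1]);g=np.array([.392,.353,.047])
rel(g-.11*z,R)"
```

```text
[-1.02294362  0.28603701  0.31079761  1.91979074 -0.10645009  0.95089456
 -0.24648381] [0.39124858 0.29904325 0.25964906] [ 3.14110588e+00 -3.58019089e-04  1.98638520e+00] 0.059708718520133194
[ 0.0731 -0.013   0.1114] [-0.0309 -0.0585 -0.1528] rows 7.0
```

>>> move_arm([
  [[0.7,0.01,-0.002,0.016,-0.004,-0.008,-0.021],[0.7,0.02,-0.004,0.032,-0.008,-0.016,-0.042],[0.7,0.03,-0.006,0.048,-0.012,-0.024,-0.063],[0.7,0.04,-0.008,0.064,-0.017,-0.033,-0.085],[0.7,0.05,-0.01,0.08,-0.022,-0.042,-0.109]],
])

```text
clock: 8.05
position: [0.3625, 0.3402, 0.1792]
tool_rot: [3.099, 0.285, 2.655]
force: [1.0, 0.7, -1.2]
grip_width: 0.0598
finger_force: 0.0
```

```bash
python3 -c "
from h import *
s=bot.observe();print(s['qpos'],s['position'],s['tool_rot'],s['grip_width'])
R=down(2.96,-.4);z=R.apply([0,0,1]);g=np.array([.392,.353,.047])
rel(g-.11*z,R)"
```

```text
[-1.26418459  0.37223926  0.2547313   2.09249655  0.31610055  0.65198657
 -0.1875118 ] [0.3624788  0.34023886 0.17922427] [3.09862175 0.28470095 2.65472093] 0.05982414641853269
[0.0286 0.0112 0.0243] [-0.0095 -0.0172 -0.0462] rows 2.1
```

>>> move_arm([
  [[0.7,0.012,0.005,0.01,-0.004,-0.007,-0.02],[0.7,0.024,0.01,0.02,-0.008,-0.014,-0.04],[0.7,0.0286,0.011,0.0243,-0.0095,-0.0172,-0.0462],[0.7,0.0286,0.011,0.0243,-0.0095,-0.0172,-0.0462]],
])

```text
clock: 8.45
position: [0.3491, 0.3602, 0.148]
tool_rot: [-3.14, 0.398, 2.958]
force: [-0.1, 0.1, 0.3]
grip_width: 0.06
finger_force: 0.0
```

```bash
python3 -c "
from h import *
s=bot.observe();print(s['qpos'],s['position'],s['tool_rot'],s['grip_width'])
cv2.imwrite('pics/w3.png',bot.grab_frame('wrist')[:,:,::-1])
R=down(2.96,-.4);z=R.apply([0,0,1]);g=np.array([.392,.353,.047])
rel(g+.019*z,R)"
```

```text
[-1.40386504  0.43519769  0.29092755  2.16832216  0.55117825  0.52401661
 -0.23423817] [0.34908194 0.36019064 0.14798557] [-3.1395481   0.39807662  2.95772667] 0.05999020254976933
[-1.000e-04  1.100e-03  1.293e-01] [-0.0005 -0.0004 -0.0008] rows 2.6
```

View pics/w3.png

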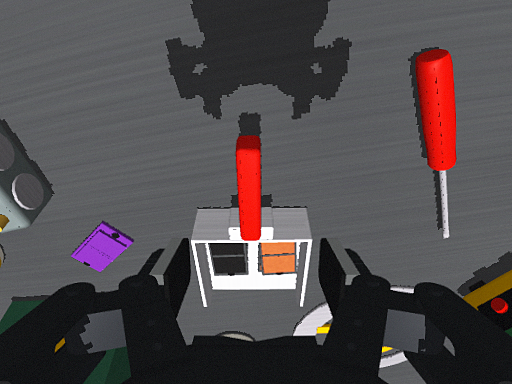

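The wrist view shows the red grip centred between the fingers, from (249,137) to (251,238), parallel to the tool x axis. All four pads are in the pan.

```bash
python3 -c "
from h import *
for q,z in [((248.5,137),.058),((251,238),.058),((194,208),.045),((312,208),.045),((205,305),.025),((302,305),.025)]: print(q,at('wrist',q,z).round(4))
"
```

```text
(248.5, 137) [0.3344 0.3598 0.058 ]
(251, 238) [0.4276 0.3431 0.058 ]
(194, 208) [0.397  0.3005 0.045 ]
(312, 208) [0.4155 0.3974 0.045 ]
(205, 305) [0.5625 0.2592 0.025 ]
(302, 305) [0.5846 0.3751 0.025 ]
```

>>> move_arm([
  [[0.7,0.001,0,0.045,0,0,0],[0.7,0.002,0,0.09,0,0,0],[0.7,0.003,0,0.129,0,0,0],[0.7,0.003,0,0.129,0,0,0],[0,0.003,0,0.129,0,0,0]],
], force=120)

```text
clock: 9.0
position: [0.3971, 0.3506, 0.0291]
tool_rot: [-3.141, 0.399, 2.952]
force: [-0.1, 0.5, 0.6]
grip_width: 0.0465
finger_force: 0.0
```

>>> move_arm([
  [[0,0,0,0,0,0,0],[0,0,0,0,0,0,0],[0,0,0,0,0,0,0],[0,0,0,0,0,0,0],[0,0,0,0,0,0,0]],
], force=120)

```text
clock: 9.5
position: [0.3965, 0.3519, 0.0304]
tool_rot: [3.139, 0.398, 2.953]
force: [-6.4, -2.1, 15.8]
grip_width: 0.016
finger_force: 116.7
```

```bash
python3 -c "
from h import *
s=bot.observe();print(s)"
```

```text
{'clock': 9.5, 'qpos': array([-1.36689025,  0.73304344,  0.39586207,  2.17293502,  0.66650654,
        0.19127429, -0.35010165]), 'qd': array([-4.41295378e-04,  2.96050055e-04,  4.38850945e-04,  3.77931262e-04,
        1.62474296e-05, -4.63087067e-04, -3.20429579e-04]), 'joint_efforts': array([  1.46219026, -75.5239749 ,  13.05623353, -12.90846705,
         0.5970994 ,  -0.59894823,   0.22344413]), 'position': array([0.39653267, 0.35193946, 0.03042251]), 'tool_rot': array([3.13878164, 0.39833695, 2.95253844]), 'force': array([-6.37416238, -2.08585288, 15.77252905]), 'moment': array([-0.82355092,  0.08343223, -0.61999427]), 'finger_force': 116.6721260547638, 'grip_width': 0.015984640737816337}
```

Grip held, with width 16 mm at 117 N. Before working near the base at the bin, I fit the arm's kinematics from recorded poses to check reach.

```bash
cat > kin.py <<'E'
import numpy as np, itertools
from scipy.optimize import least_squares
from scipy.spatial.transform import Rotation as Ro
Q=np.array([[-1.1832005,.52201599,-.03630592,1.59999929,.02120804,1.02112851,-.1128152],[-.93066973,.54347243,.16736967,1.76635083,-.11568536,.84136001,-.35280528],[-.8767949,.58959485,.26316118,1.76071089,-.19982118,.81773407,-.53778634],[-.3505504,.30826767,.68332425,1.67383615,-.20614784,1.2305416,-.38456021],[-.0560183,.61642681,.7722528,1.66705831,-.48305252,1.05674675,-.61840544],[-.04227587,.63297573,.87141971,1.55417763,-.50842327,1.1943699,-.83418475],[-.48584758,.2887138,.79085535,1.95198798,-.24404947,.99712736,-.6109312],[-.83806769,.18756297,.55461305,2.01165403,-.11956682,.97227413,-.53019113],[-1.02294362,.28603701,.31079761,1.91979074,-.10645009,.95089456,-.24648381],[-1.26418459,.37223926,.2547313,2.09249655,.31610055,.65198657,-.1875118],[-1.40386504,.43519769,.29092755,2.16832216,.55117825,.52401661,-.23423817],[-1.36689025,.73304344,.39586207,2.17293502,.66650654,.19127429,-.35010165]])
P=np.array([[.27612746,.56031043,.23072787],[.44532647,.38467885,.16866801],[.49391817,.33526877,.1503231],[.51648686,-.14640092,.36467446],[.52493097,-.3116806,.23336864],[.52756325,-.34560273,.28195772],[.45608267,-.1272267,.27959614],[.43210691,.10061148,.27986334],[.39124858,.29904325,.25964906],[.3624788,.34023886,.17922427],[.34908194,.36019064,.14798557],[.39653267,.35193946,.03042251]])
E=np.array([[-3.14043,.0001,2.68376],[-3.14159,.0001,1.92775],[-3.14122,0,1.55184],[3.14052,-.0021,.80767],[3.14148,-.00195,.08516],[3.14149,-.00026,-.18722],[-3.14149,-.00064,.54173],[3.14094,-.00087,1.26447],[3.14111,-.00036,1.98639],[3.09862,.2847,2.65472],[-3.13955,.39808,2.95773],[3.13878,.39834,2.95254]])
def fk(q,v,s,full=False):
    h,a,b,c,e1,e2,o1,o7,e3=v; R=Ro.from_euler('z',s[0]*q[0]+o1); p=np.array([0,0,h])
    R=R*Ro.from_euler('y',q[1])*Ro.from_euler('z',s[1]*q[2]); p=p+R.apply([e1,0,a]); el=p
    R=R*Ro.from_euler('y',q[3])*Ro.from_euler('z',s[2]*q[4]); p=p+R.apply([e2,0,b]); w=p
    R=R*Ro.from_euler('y',q[5])*Ro.from_euler('z',s[3]*q[6]+o7); p=p+R.apply([e3,0,c])
    return (p,R,el,w) if full else (p,R)
def res(v,s):
    r=[]
    for q,p,e in zip(Q,P,E):
        pp,R=fk(q,v,s); r+=[*(pp-p),*(.3*(R.inv()*Ro.from_euler('xyz',e)).as_rotvec())]
    return np.array(r)
def calib():
    best=None
    for s in itertools.product([1,-1],repeat=4):
        for o7 in (0,1.57,3.14,-1.57):
            r=least_squares(res,[.36,.42,.4,.3,0,0,0,o7,0],args=(s,))
            if best is None or r.cost<best[0]: best=(r.cost,r.x,s)
    return best
LO=np.array([-2.91,-.3,-1.5,.17,-1.26,.16,-2.52]);HI=np.array([2.91,2.13,1.42,2.43,4.41,1.93,2.52])
def ik(p,R,v,s,q0):
    f=lambda q:np.r_[fk(q,v,s)[0]-p,.3*(R.inv()*fk(q,v,s)[1]).as_rotvec(),.003*(q-q0)]
    r=least_squares(f,np.clip(q0,LO+.02,HI-.02),bounds=(LO,HI)); return r.x,np.abs(f(r.x)[:6]).max()
E
python3 - <<'E'
from kin import *
np.set_printoptions(precision=3,suppress=True)
c,v,s=calib(); print(c,v.tolist(),s)
E
```

```text
0.0005044607922727213 [0.3599058731328635, 0.5291501456510089, 0.43903386356583535, 0.35550442254532805, -0.0031775269403898436, -0.004691529994007469, -0.07212527984053797, 1.4998871267936194, -0.01498049610855971] (-1, -1, -1, -1)
```

```bash
cat > plan.py <<'E'
from kin import *
v=[0.3599058731328635,0.5291501456510089,0.43903386356583535,0.35550442254532805,-0.0031775269403898436,-0.004691529994007469,-0.07212527984053797,1.4998871267936194,-0.01498049610855971]; s=(-1,-1,-1,-1)
BIN=(np.array([.6559,.06,0]),-.05)
# scoop pose (at lip) in tool frame from the grasp: lip at start
T0p=np.array([.39653,.35194,.03042]); T0R=Ro.from_euler('xyz',[3.13878,.39834,2.95254])
S0R=Ro.from_euler('z',-.189); L0=np.array([.390,.353,.045])+S0R.apply([.18,0,-.045])
def tool(lip,yaw,a):   # world lip, yaw, mouth-down pitch a -> TCP pose
    R=Ro.from_euler('ZY',[yaw,a]); D=R*S0R.inv(); return lip+D.apply(T0p-L0), D*T0R
def binp(x,y,z): 
    return BIN[0]+Ro.from_euler('z',BIN[1]).apply([x,y,z])
E
python3 - <<'E'
from plan import *
np.set_printoptions(precision=3,suppress=True)
print(L0)
q0=Q[-1]
for yaw in (-.05,-.25,-.4):
  q0=Q[-1]
  print('yaw',yaw)
  for x,z,a in [(-.16,.18,0),(-.13,.18,0),(-.10,.175,0),(-.06,.175,0),(-.02,.17,0),(0,.165,.15),(0,.16,.4),(0,.15,.7),(0,.15,.9)]:
    p,R=tool(binp(x,0.0,z),yaw,a); q,e=ik(p,R,v,s,q0); print(x,z,a,p,'r',round(np.hypot(*p[:2]),3),q,'err',round(e,3),'wrist',fk(q,v,s,True)[3]); q0=q
E
```

```text
[0.567 0.319 0.   ]
yaw -0.05
-0.16 0.18 0 [0.323 0.077 0.21 ] r 0.332 [-1.996 -0.3    1.279  2.43   0.747  0.771  0.261] err 0.041 wrist [0.248 0.116 0.575]
-0.13 0.18 0 [0.353 0.075 0.21 ] r 0.361 [-2.059 -0.3    1.404  2.43   0.816  0.704  0.26 ] err 0.033 wrist [0.262 0.104 0.565]
-0.1 0.175 0 [0.383 0.074 0.205] r 0.39 [-2.015 -0.3    1.42   2.43   0.849  0.65   0.292] err 0.026 wrist [0.268 0.089 0.563]
-0.06 0.175 0 [0.423 0.072 0.205] r 0.429 [-1.957 -0.3    1.42   2.43   0.903  0.591  0.304] err 0.032 wrist [0.273 0.074 0.563]
-0.02 0.17 0 [0.463 0.07  0.2  ] r 0.468 [-1.912 -0.3    1.42   2.43   0.959  0.541  0.299] err 0.044 wrist [0.275 0.061 0.563]
0 0.165 0.15 [0.489 0.069 0.221] r 0.494 [-1.878 -0.3    1.42   2.332  0.712  0.625  0.573] err 0.045 wrist [0.309 0.054 0.593]
0 0.16 0.4 [0.508 0.068 0.256] r 0.513 [-1.861 -0.3    1.42   2.175  0.453  0.849  0.832] err 0.067 wrist [0.354 0.048 0.647]
0 0.15 0.7 [0.543 0.066 0.285] r 0.547 [-1.846 -0.3    1.42   2.046  0.323  1.054  0.95 ] err 0.118 wrist [0.385 0.038 0.695]
0 0.15 0.9 [0.572 0.064 0.305] r 0.576 [-1.841 -0.
[... 1659 characters left out ...]
 0.187  0.311  2.337  0.619  0.459  0.024] err 0.0 wrist [0.296 0.189 0.527]
-0.02 0.17 0 [0.476 0.129 0.2  ] r 0.493 [-0.831  0.249  0.297  2.271  0.574  0.432  0.12 ] err 0.0 wrist [0.336 0.187 0.522]
0 0.165 0.15 [0.502 0.125 0.221] r 0.518 [-0.587  0.256  0.159  2.115  0.229  0.603  0.557] err 0.0 wrist [0.408 0.164 0.562]
0 0.16 0.4 [0.52  0.118 0.256] r 0.533 [-0.381  0.317  0.089  1.878 -0.038  0.947  0.898] err 0.0 wrist [0.506 0.122 0.611]
0 0.15 0.7 [0.552 0.104 0.285] r 0.562 [-0.214  0.493  0.051  1.558 -0.172  1.36   1.064] err 0.0 wrist [0.636 0.068 0.629]
0 0.15 0.9 [0.579 0.093 0.305] r 0.586 [-0.133  0.646  0.03   1.311 -0.224  1.645  1.102] err 0.0 wrist [0.724 0.03  0.624]
```

Run:
```python
from plan import *
np.set_printoptions(precision=3,suppress=True)
for yaw in (-.2,-.3):
  q0=Q[-1]
  print('yaw',yaw)
  for lip,a in [(L0+[-.03,0,.1],0),(L0+[-.05,0,.2],.1),((.53,.2,.2),.15),(binp(-.12,.01,.19),.2),(binp(-.10,.005,.18),.2),(binp(-.06,.0,.175),.2),(binp(-.02,0,.17),.2),(binp(.01,0,.165),.3),(binp(.01,0,.16),.6),(binp(.005,0,.15),.95)]:
    p,R=tool(np.array(lip),yaw,a); q,e=ik(p,R,v,s,q0); print(np.array(lip),a,p,q,'err',round(e,3)); q0=q
```

```text
yaw -0.2
[0.537 0.319 0.1  ] 0 [0.367 0.354 0.13 ] [-1.376  0.471  0.32   2.194  0.591  0.421 -0.26 ] err 0.0
[0.517 0.319 0.2  ] 0.1 [0.351 0.353 0.248] [-1.282  0.232  0.233  2.086  0.332  0.741  0.078] err 0.0
[0.53 0.2  0.2 ] 0.15 [0.366 0.233 0.256] [-1.134  0.082  0.325  2.227  0.268  0.704  0.367] err 0.0
[0.537 0.076 0.19 ] 0.2 [0.376 0.109 0.254] [-0.979 -0.02   0.5    2.317  0.19   0.685  0.756] err 0.0
[0.556 0.07  0.18 ] 0.2 [0.396 0.103 0.244] [-0.944  0.035  0.523  2.301  0.139  0.645  0.845] err 0.0
[0.596 0.063 0.175] 0.2 [0.435 0.096 0.239] [-0.869  0.116  0.529  2.238  0.05   0.626  0.986] err 0.0
[0.636 0.061 0.17 ] 0.2 [0.475 0.094 0.234] [-0.797  0.196  0.512  2.166 -0.027  0.623  1.091] err 0.0
[0.666 0.06  0.165] 0.3 [0.512 0.091 0.245] [-0.682  0.284  0.478  2.    -0.136  0.799  1.237] err 0.0
[0.666 0.06  0.16 ] 0.6 [0.543 0.085 0.283] [-0.501  0.455  0.431  1.651 -0.241  1.281  1.374] err 0.0
[0.661 0.06  0.15 ] 0.95 [0.586 0.075 0.309] [-0.32   0.734  0.368  1.205 -0.306  1.796  1.416] err 0.0
yaw -0.3
[0.537 0.319 0.1  ] 0 [0.371 0.371 0.13 ] [-1.38   0.50
[... 271 characters left out ...]
.2 [0.38  0.125 0.254] [-0.985  0.014  0.458  2.288  0.198  0.704  0.603] err 0.0
[0.556 0.07  0.18 ] 0.2 [0.4   0.119 0.244] [-0.947  0.064  0.476  2.272  0.156  0.665  0.682] err 0.0
[0.596 0.063 0.175] 0.2 [0.439 0.112 0.239] [-0.873  0.14   0.482  2.21   0.082  0.647  0.81 ] err 0.0
[0.636 0.061 0.17 ] 0.2 [0.479 0.11  0.234] [-0.804  0.215  0.468  2.138  0.016  0.643  0.906] err 0.0
[0.666 0.06  0.165] 0.3 [0.516 0.106 0.245] [-0.677  0.295  0.43   1.979 -0.107  0.808  1.074] err 0.0
[0.666 0.06  0.16 ] 0.6 [0.546 0.097 0.283] [-0.475  0.453  0.379  1.644 -0.243  1.274  1.251] err 0.0
[0.661 0.06  0.15 ] 0.95 [0.588 0.082 0.309] [-0.281  0.722  0.314  1.215 -0.326  1.778  1.308] err 0.0
```

```bash
cat > go.py <<'E'
import sys; from plan import *; from h import rel,bot
def go(lip,yaw,a): p,R=tool(np.array(lip,float),yaw,a); rel(p,R)
E
python3 -c "
from go import *
print(bot.observe()['force'])
go(L0+[0,0,.03],-.189,0); go(L0+[-.03,0,.13],-.19,.0)"
```

```text
[-6.37416238 -2.08585288 15.77252905]
[-0.0116  0.0001 -0.0276] [-0. -0. -0.] rows 0.6
[-0.0233 -0.0051 -0.1313] [ 0.0001 -0.      0.0001] rows 2.7
```

>>> move_arm([
  [[0,-0.006,0,-0.014,0,0,0],[0,-0.0116,0,-0.0276,0,0,0],[0,-0.015,-0.002,-0.06,0,0,0],[0,-0.019,-0.004,-0.095,0,0,0],[0,-0.0233,-0.005,-0.131,0,0,0]],
])

```text
clock: 10.0
position: [0.3658, 0.3516, 0.1607]
tool_rot: [3.14, 0.397, 2.954]
force: [1.4, 0.6, -4.2]
grip_width: 0.0163
finger_force: 118.7
```

```bash
python3 -c "
from go import *
import cv2
o=bot.observe();print(o['force'],o['moment'],o['position'],o['tool_rot'],o['qpos'],o['grip_width'])
im=np.hstack([cv2.resize(bot.grab_frame('wrist'),(400,300)),cv2.resize(bot.grab_frame('side')[130:220,160:280],(400,300),interpolation=2)])
cv2.imwrite('pics/w4.png',im[:,:,::-1])
go((.53,.2,.2),-.2,.1)"
```

```text
[ 1.39779837  0.61458988 -4.19888913] [0.24673519 1.16526933 0.0181586 ] [0.36582748 0.35156169 0.16066206] [3.14018378 0.39708807 2.95365701] [-1.33281576  0.40691084  0.25383478  2.15536487  0.56167542  0.54775641
 -0.19818992] 0.016290456725309113
[-0.0514 -0.1175 -0.0711] [0.0014 0.0158 0.0016] rows 2.9
```

View pics/w4.png

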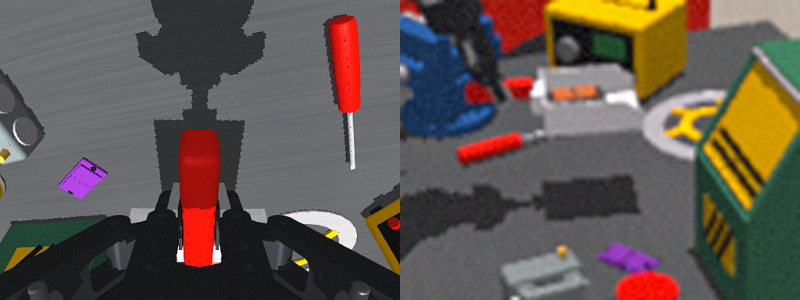

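The side view shows the scoop lifted with its pads still in it, rim corners at crop (542,70), (540,130), (630,65). I'll compare these with the expected pose to check for droop.

```bash
python3 -c "
from go import *
from h import proj
np.set_printoptions(precision=1,suppress=True)
o=bot.observe();R=Ro.from_euler('xyz',o['tool_rot']);D=R*T0R.inv()
for a in (0,.1,.2):
  W=[]
  for l in [(-.13,-.055,.045),(-.13,.055,.045),(0,-.055,0),(0,.055,0),(-.025,-.055,.045),(-.025,.055,.045),(-.225,0,-.0+.045)]:
    q=S0R.apply(np.array(l)-[-.18,0,.045]); q=Ro.from_rotvec(a*S0R.apply([0,1,0])).apply(q)+L0+S0R.apply([-.18,0,.045])
    W.append(o['position']+D.apply(q-T0p))
  print(a,((proj('side',W)-[160,130])*3.3333+[400,0]).round(0).tolist())
"
```

```text
0 [[539.0, 105.0], [533.0, 70.0], [639.0, 127.0], [628.0, 92.0], [619.0, 99.0], [609.0, 64.0], [464.0, 93.0]]
0.1 [[539.0, 109.0], [533.0, 73.0], [635.0, 139.0], [625.0, 103.0], [619.0, 109.0], [609.0, 74.0], [464.0, 90.0]]
0.2 [[538.0, 112.0], [533.0, 76.0], [630.0, 151.0], [620.0, 114.0], [617.0, 120.0], [608.0, 84.0], [464.0, 87.0]]
```

No droop: the observed corners match a level pose. Next I move across to the bin.

>>> move_arm([
  [[0,-0.01,-0.02,-0.015,0,0.003,0],[0,-0.02,-0.045,-0.03,0,0.006,0],[0,-0.03,-0.07,-0.045,0,0.009,0],[0,-0.04,-0.095,-0.058,0.001,0.012,0.001],[0,-0.0514,-0.1175,-0.071,0.0014,0.0158,0.0016]],
])

```text
clock: 10.6
position: [0.3637, 0.2313, 0.2444]
tool_rot: [-3.137, 0.297, 2.943]
force: [0.9, 0.1, -3.5]
grip_width: 0.0163
finger_force: 118.8
```

```bash
python3 -c "
from go import *
o=bot.observe();print(o['force'],o['position'],o['qpos'],o['grip_width'])
go(binp(-.13,.005,.19),-.2,.2)"
```

```text
[ 0.94212819  0.09682172 -3.52872959] [0.36371303 0.23125999 0.24438461] [-1.11900875  0.10812142  0.22596052  2.22647112  0.37537504  0.71022528
  0.20152222] 0.01634617470170766
[-0.0288 -0.1241 -0.001 ] [-0.0011  0.0158  0.0002] rows 2.5
```

>>> move_arm([
  [[0,-0.006,-0.025,0,0,0.003,0],[0,-0.012,-0.05,0,0,0.006,0],[0,-0.018,-0.075,0,-0.001,0.009,0],[0,-0.024,-0.1,0,-0.001,0.012,0],[0,-0.0288,-0.124,-0.001,-0.0011,0.0158,0]],
])

```text
clock: 11.1
position: [0.3659, 0.1044, 0.2539]
tool_rot: [3.139, 0.198, 2.943]
force: [1.4, -0.2, -4.2]
grip_width: 0.0162
finger_force: 118.7
```

```bash
python3 -c "
from go import *
import cv2
o=bot.observe();print(o['force'],o['position'],o['qpos'],o['grip_width'])
im=np.hstack([cv2.resize(bot.grab_frame('scene')[150:270,170:330],(400,300),interpolation=2),cv2.resize(bot.grab_frame('side')[120:240,180:340],(400,300),interpolation=2)])
cv2.imwrite('pics/w5.png',im[:,:,::-1])
go(binp(-.10,.0,.18),-.2,.2)
go(binp(-.02,-.006,.17),-.2,.2)"
```

```text
[ 1.44938993 -0.18264294 -4.20410822] [0.36590625 0.10442266 0.2538964 ] [-0.9141248  -0.01606067  0.36317353  2.29656646  0.20999529  0.72293793
  0.67324688] 0.016153073336314064
[-0.0273  0.0008  0.0155] [-0.0001 -0.     -0.0004] rows 0.6
[-0.1037  0.007   0.041 ] [-0.0001 -0.     -0.0004] rows 2.2
```

View pics/w5.png

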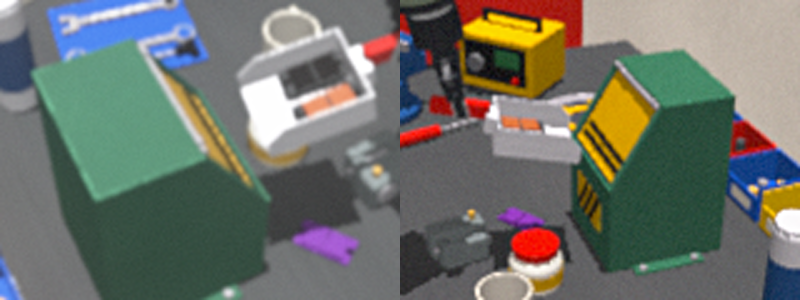

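The scoop stands in front of the flap with its lip above the sill, pads aboard. I'll check the lip corners at scene (267,181) and (276,209), and side (253,184), against the expected position.

```bash
python3 -c "
from go import *
from h import proj,at
np.set_printoptions(precision=3,suppress=True)
L=binp(-.13,.005,.19);R=Ro.from_euler('ZY',[-.2,.2])
W=[L+R.apply([0,y,z]) for y,z in((-.055,.0),(.055,.0),(-.055,.025))]
print(proj('scene',W),proj('side',W))
B=[binp(-.1,y,.155) for y in (-.095,.095)]; print('sill',proj('side',B),'obs side near lip corner',180+183/2.5,120+160/2.5)
"
```

```text
[[266.948 183.937]
 [279.176 211.642]
 [265.598 178.852]] [[249.508 183.744]
 [244.938 170.34 ]
 [250.798 178.026]]
sill [[262.888 195.874]
 [247.353 173.127]] obs side near lip corner 253.2 184.0
```

>>> move_arm([
  [[0,-0.014,0,0.006,0,0,0],[0,-0.03,0.001,0.012,0,0,0],[0,-0.05,0.003,0.018,0,0,0],[0,-0.075,0.005,0.027,0,0,0],[0,-0.1037,0.007,0.036,0,0,0]],
])

```text
clock: 11.7
position: [0.4745, 0.0917, 0.2387]
tool_rot: [3.14, 0.198, 2.945]
force: [-4.3, 1.1, -2.4]
grip_width: 0.0166
finger_force: 119.3
```

>>> move_arm([
  [[0,0,0,0,0,0,0],[0,0,0,0,0,0,0],[0,0,0,0,0,0,0]],
])

```text
clock: 12.0
position: [0.4731, 0.0913, 0.2388]
tool_rot: [3.14, 0.198, 2.943]
force: [-3.5, -0.3, -6.0]
grip_width: 0.0161
finger_force: 119.0
```

```bash
python3 -c "
from go import *
import cv2
o=bot.observe();print(o['force'],o['moment'],o['position'],o['qpos'],o['grip_width'])
im=np.hstack([cv2.resize(bot.grab_frame('scene')[150:270,170:330],(400,300),interpolation=2),cv2.resize(bot.grab_frame('side')[120:240,180:340],(400,300),interpolation=2)])
cv2.imwrite('pics/w6.png',im[:,:,::-1])
go(binp(.00,-.006,.165),-.2,.45)
go(binp(.00,-.006,.15),-.2,.95)"
```

```text
[-3.46643417 -0.29003677 -5.95312735] [-0.11575711  1.88102126 -0.21550537] [0.47309317 0.09127472 0.23878054] [-0.75855191  0.21004644  0.4334459   2.11602222  0.02003994  0.66360407
  1.01691699] 0.016085326807606527
[-0.0479 -0.0002 -0.0197] [-0.0002  0.0398  0.0004] rows 1.7
[-0.1215 -0.0003 -0.0467] [-0.0002  0.1194  0.0006] rows 5.0
```

View pics/w6.png

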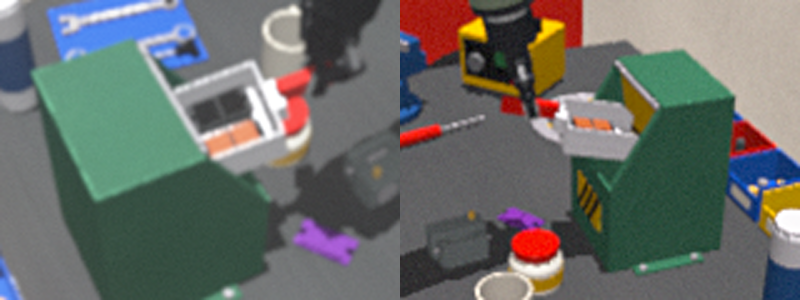

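The view shows the scoop through the opening: its pan is seen under the roof edge at scene-crop (200,110), with the flap pushed in and the pads aboard. Now I tip it.

>>> move_arm([
  [[0,-0.024,0,-0.01,0,0.02,0],[0,-0.048,0,-0.02,0,0.04,0],[0,-0.072,0,-0.029,0,0.063,0],[0,-0.097,0,-0.038,0,0.086,0],[0,-0.1215,0,-0.0467,0,0.109,0]],
])

```text
clock: 12.6
position: [0.5774, 0.0715, 0.3065]
tool_rot: [3.14, -0.434, 2.944]
force: [-5.3, 1.1, -3.5]
grip_width: 0.0164
finger_force: 119.5
```

>>> move_arm([
  [[0,0,0,0,0,0.01,0],[0,0,0,0,0,0.01,0],[0,0,0,0,0,0.01,0],[0,0,0,0,0,0.01,0],[0,0,0,0,0,0.01,0]],
])

```text
clock: 13.1
position: [0.5766, 0.0716, 0.3062]
tool_rot: [3.141, -0.49, 2.943]
force: [-2.7, -0.3, -5.8]
grip_width: 0.016
finger_force: 119.3
```

```bash
python3 -c "
from go import *
import cv2
o=bot.observe();print(o['force'],o['moment'],o['position'],o['tool_rot'],o['qpos'],o['grip_width'])
for n in('scene','side'): cv2.imwrite('pics/t1%s.png'%n,bot.grab_frame(n)[:,:,::-1])
for n in('w6','t1'):pass
for n in ('scene','side'):
  im=cv2.imread('pics/t1%s.png'%n); h=cv2.cvtColor(im,cv2.COLOR_BGR2HSV)
  m=cv2.inRange(h,(4,90,60),(16,220,255)); print(n,[tuple(x) for x in np.argwhere(m[120:260,170:340])[:,::-1][:200:8]+[170,120]])
"
```

```text
[-2.67899877 -0.33535321 -5.77886177] [-0.62966774  0.14057884  0.12115992] [0.57655393 0.07163241 0.30624394] [ 3.14096361 -0.48990448  2.94336898] [-0.33626061  0.69992805  0.37104771  1.251185   -0.3270876   1.71889509
  1.41681006] 0.01601922708197337
scene [(np.int64(237), np.int64(120)), (np.int64(177), np.int64(139))]
side [(np.int64(213), np.int64(126)), (np.int64(203), np.int64(142)), (np.int64(275), np.int64(156)), (np.int64(248), np.int64(168)), (np.int64(328), np.int64(176))]
```

Orange is no longer visible in the pan region, but the force reading is ambiguous. I'll shake it a little and then compare the weight at the earlier pose.

>>> move_arm([
  [[0,0.018,0,-0.008,0,0.015,0],[0,0,0,0,0,0.02,0],[0,0.018,0,-0.008,0,0.02,0],[0,0,0,0,0,0.02,0],[0,0,0,0,0,0.02,0]],
])

```text
clock: 13.7
position: [0.5771, 0.0714, 0.3044]
tool_rot: [3.142, -0.618, 2.943]
force: [-3.1, 0.1, -5.9]
grip_width: 0.0166
finger_force: 119.4
```

>>> move_arm([
  [[0,0.018,0,-0.008,0,0,0],[0,0,0,0,0,0,0],[0,0,0,0,0,0,0]],
])

```text
clock: 14.0
position: [0.5767, 0.0714, 0.3047]
tool_rot: [-3.142, -0.619, 2.943]
force: [-2.7, 0.8, -5.7]
grip_width: 0.0161
finger_force: 119.3
```

```bash
python3 -c "
from go import *
o=bot.observe();print(o['force'],o['moment'],o['position'],o['tool_rot'],o['qpos'],o['grip_width'])
go(binp(.00,-.006,.165),-.2,.45)
go(binp(-.02,-.006,.175),-.2,.2)"
```

```text
[-2.71983575  0.81201312 -5.69387816] [-0.11967435 -0.21129845  0.08918308] [0.57672241 0.07140966 0.30471776] [-3.14158078 -0.61854132  2.9425334 ] [-0.29324946  0.7808089   0.34833427  1.15452228 -0.35074347  1.85883433
  1.41576755] 0.0161487275589751
[ 0.0292 -0.0011  0.0661] [-0.0005 -0.0902  0.    ] rows 3.8
[ 0.0459 -0.0041  0.113 ] [-0.0005 -0.13   -0.    ] rows 5.4
```

>>> move_arm([
  [[0,0.008,0,0.018,0,-0.023,0],[0,0.015,0,0.034,0,-0.046,0],[0,0.022,0,0.05,0,-0.068,0],[0,0.0292,-0.001,0.066,0,-0.09,0],[0,0.038,-0.003,0.09,0,-0.11,0]],
])

```text
clock: 14.5
position: [0.494, 0.0851, 0.2547]
tool_rot: [3.138, 0.079, 2.943]
force: [-1.1, -0.7, -4.8]
grip_width: 0.0163
finger_force: 119.4
```

```bash
python3 -c "
from go import *
go(binp(-.02,-.006,.175),-.2,.2)"
```

```text
[ 0.0202 -0.0012  0.0139] [ 0.0001 -0.0189  0.0002] rows 0.8
```

>>> move_arm([
  [[0,0.0202,-0.001,0.0139,0,-0.019,0],[0,0.0202,-0.001,0.0139,0,-0.019,0],[0,0.0202,-0.001,0.0139,0,-0.019,0],[0,0.0202,-0.001,0.0139,0,-0.019,0]],
])

```text
clock: 14.9
position: [0.476, 0.0878, 0.2392]
tool_rot: [3.141, 0.193, 2.942]
force: [-1.9, 0.7, -4.6]
grip_width: 0.0163
finger_force: 119.6
```

```bash
python3 -c "
from go import *
import cv2
o=bot.observe();print(o['force'],o['moment'],o['position'],o['tool_rot'])
im=bot.grab_frame('scene');cv2.imwrite('pics/t2.png',im[:,:,::-1])
a=cv2.imread('pics/w6.png')
b=np.hstack([cv2.resize(im[150:270,170:330],(400,300),interpolation=2),cv2.resize(bot.grab_frame('side')[120:240,180:340],(400,300),interpolation=2)])[:,:,::-1]
cv2.imwrite('pics/t2.png',b)
for nm,x in(('before',a),('now',b)):
  print(nm,'orange patch',x[130:145,215:250].mean((0,1)).round(),'black',x[100:115,200:240].mean((0,1)).round(),'side orange',x[120:128,575:605].mean((0,1)).round())
"
```

```text
[-1.90273642  0.6759673  -4.57385813] [0.36706606 1.74491939 0.25456512] [0.47601975 0.08776523 0.23916035] [3.1408018  0.19261406 2.94236526]
before orange patch [134. 166. 235.] black [72. 71. 71.] side orange [ 77. 122. 217.]
now orange patch [254. 254. 254.] black [248. 247. 247.] side orange [185. 181. 186.]
```

The visible part of the pan is empty. I'll back out slightly, lip still inside, and check the rest of the floor.

```bash
python3 -c "
from go import *
go(binp(-.065,-.003,.178),-.2,.2)"
```

```text
[ 0.045  -0.0038 -0.0121] [-0.0004 -0.0008  0.    ] rows 0.9
```

>>> move_arm([
  [[0,0.015,-0.001,-0.004,0,0,0],[0,0.03,-0.002,-0.008,0,0,0],[0,0.045,-0.003,-0.012,0,0,0],[0,0.045,-0.003,-0.012,0,0,0],[0,0.045,-0.003,-0.012,0,0,0]],
])

```text
clock: 15.5
position: [0.4308, 0.0937, 0.2423]
tool_rot: [3.141, 0.194, 2.941]
force: [-0.2, 0.5, -1.8]
grip_width: 0.0162
finger_force: 119.8
```

```bash
cat > pan.py <<'E'
from go import *
from h import proj
import cv2
np.set_printoptions(linewidth=200)
o=bot.observe();print(o['force'],o['moment'],o['position'],o['tool_rot'])
D=Ro.from_euler('xyz',o['tool_rot'])*T0R.inv(); L=L0+S0R.apply([.007,0,0])
im=cv2.cvtColor(bot.grab_frame('scene'),cv2.COLOR_RGB2GRAY); im3=bot.grab_frame('scene')
for y in np.linspace(-.05,.05,11):
    W=[o['position']+D.apply(L+S0R.apply([x,y,.004])-T0p) for x in np.linspace(-.125,0,14)]
    px=proj('scene',W).round().astype(int); print(f'{y:.2f}',' '.join('%3d/%3d'%(im3[b,a,0],im3[b,a,2]) for a,b in px))
E
python3 pan.py
```

```text
[-0.22840025  0.52692829 -1.77160285] [ 0.08773459  0.92007098 -0.00391403] [0.43076752 0.09373309 0.24228656] [3.14065774 0.19382264 2.94148504]
-0.05 184/188 199/203 188/190 177/180 172/175 166/168 165/168 191/194 180/183 173/176 166/169 164/168 162/165  88/ 98
-0.04 174/175 255/255 255/255 254/254 254/255 254/255 255/255 255/255 255/255 255/255 255/255 255/255 255/255 133/140
-0.03 195/199 254/255 254/254 254/254 254/254 254/254 254/254 254/254 254/254 254/254 254/254 254/254 255/255 153/160
-0.02 212/215 254/254 254/254 254/254 254/254 254/254 254/254 254/254 254/254 254/254 254/254 254/254 255/255 191/195
-0.01 209/212 255/255 254/254 254/254 254/254 254/254 254/254 254/254 254/254 254/254 254/254 254/254 255/255 204/209
0.00 209/214 254/255 254/254 254/254 254/254 254/254 254/254 254/254 254/254 254/254 254/254 254/254 255/255 210/214
0.01 222/225 254/254 254/254 254/254 254/254 254/254 254/254 254/254 254/254 254/254 254/254 254/254 254/255 181/188
0.02 197/200 255/255 254/254 254/254 254/255 254/254 254/254 254/254 254/254 254/254 254/254 254/254 255/255 131/144
0.03 214/218 241/242 242/244 250/252 255/255 255/255 247/248 252/252 252/254 254/255 255/255 255/255 235/239  74/ 88
0.04 158/159 158/160 156/158 157/160 158/161 157/160 160/163 160/162 155/157 155/159 155/158 193/195 130/139  65/ 75
0.05 159/162 160/163 160/162 160/163 160/162 158/160 158/160 159/161 158/162 158/161 157/159 134/138  67/ 80  63/ 74
```

The pan floor is uniformly white and the weight reads 1.8 N, so the scoop is empty. Now I withdraw and return it.

```bash
python3 -c "
from go import *
go(binp(-.15,.005,.19),-.2,.2)"
```

```text
[ 0.0817 -0.0055 -0.0285] [-0.0004 -0.0008 -0.    ] rows 1.7
```

>>> move_arm([
  [[0,0.02,-0.001,-0.007,0,0,0],[0,0.04,-0.002,-0.014,0,0,0],[0,0.06,-0.004,-0.021,0,0,0],[0,0.07,-0.005,-0.025,0,0,0],[0,0.07,-0.005,-0.025,0,0,0]],
])

```text
clock: 16.1
position: [0.3568, 0.1037, 0.2533]
tool_rot: [3.14, 0.193, 2.942]
force: [0.7, -0.1, -2.0]
grip_width: 0.0162
finger_force: 119.7
```

```bash
python3 -c "
from go import *
from h import proj
import cv2
o=bot.observe();print(o['force'],o['position'],o['qpos'])
a=cv2.imread('pics/side0.png').astype(int);b=bot.grab_frame('side')[:,:,::-1].astype(int); cv2.imwrite('pics/t3.png',b)
W=[[binp(-.1+.08*f,y,.155+.13*f) for y in(-.06,-.03,0,.03)] for f in(.15,.35,.55,.75,.9)]
for w in W:
  for u,v in proj('side',w).round().astype(int): print(a[v,u],b[v,u],end=' | ')
  print()
go((.53,.2,.2),-.2,.1)"
```

```text
[ 0.71168705 -0.12876353 -1.99286774] [0.356811   0.10369831 0.25334674] [-0.97890214 -0.034428    0.4119069   2.31214806  0.21994546  0.73179126
  0.65106642]
[ 12  93 127] [  5  95 127] | [  0 143 194] [  0 153 205] | [ 9 61 81] [20 66 88] | [  0 140 190] [  0 145 197] | 
[  0 149 198] [  0 152 206] | [  0 149 200] [  0 153 208] | [  0 109 145] [  0 111 149] | [  0 149 203] [  0 151 205] | 
[  0 158 214] [  0 158 214] | [  0 156 210] [  0 162 218] | [  0 157 211] [  0 160 216] | [  0 156 211] [  0 158 215] | 
[  0 160 211] [  0 164 217] | [  0 154 209] [  0 164 219] | [  0 158 211] [  0 162 217] | [  0 156 211] [  0 163 217] | 
[  0  99 134] [  0  99 137] | [  0  97 135] [  0 106 144] | [  0  93 133] [  0 101 141] | [ 19  99 133] [ 15  99 133] | 
[0.0202 0.1288 0.002 ] [-0.0002 -0.0167  0.0001] rows 2.6[ WARN:0@1.254] global loadsave.cpp:1063 imwrite_ Unsupported depth image for selected encoder is fallbacked to CV_8U.
```

The flap pattern is identical to the start, so it is shut. Carrying the scoop back.

>>> move_arm([
  [[0,0.004,0.025,0,0,-0.003,0],[0,0.008,0.05,0,0,-0.006,0],[0,0.012,0.075,0.001,0,-0.01,0],[0,0.016,0.1,0.002,0,-0.013,0],[0,0.0202,0.129,0.002,0,-0.0167,0]],
])

```text
clock: 16.65
position: [0.3643, 0.2347, 0.2468]
tool_rot: [3.141, 0.298, 2.941]
force: [0.4, -1.2, -1.9]
grip_width: 0.0161
finger_force: 119.7
```

```bash
python3 -c "
from go import *
go(L0+[-.01,0,.12],-.189,0)"
```

```text
[0.0299 0.1193 0.0917] [-0.001  -0.0159 -0.0018] rows 3.1
```

>>> move_arm([
  [[0,0.006,0.024,0.018,0,-0.003,0],[0,0.012,0.048,0.036,0,-0.006,-0.001],[0,0.018,0.072,0.055,0,-0.009,-0.001],[0,0.024,0.096,0.073,-0.001,-0.012,-0.001],[0,0.0299,0.119,0.092,-0.001,-0.0159,-0.0018]],
])

```text
clock: 17.15
position: [0.3866, 0.3519, 0.149]
tool_rot: [3.139, 0.399, 2.953]
force: [0.6, 0.4, -3.2]
grip_width: 0.0163
finger_force: 119.8
```

>>> move_arm([
  [[0,0,0,0,0,0,0],[0,0,0,0,0,0,0]],
])

```text
clock: 17.35
position: [0.3859, 0.3506, 0.1493]
tool_rot: [3.142, 0.398, 2.955]
force: [1.0, -0.5, -2.0]
grip_width: 0.0159
finger_force: 119.8
```

```bash
python3 -c "
from go import *
print(bot.observe()['qpos'])
go(L0+[-.008,0,.004],-.189,0)"
```

```text
[-1.3158984   0.44665339  0.28823054  2.13958525  0.54414585  0.5048275
 -0.14866334]
[0.0423 0.0018 0.1069] [-0.0003 -0.0001  0.0004] rows 2.3
```

>>> move_arm([
  [[0,0.012,0,0.03,0,0,0],[0,0.024,0.001,0.06,0,0,0],[0,0.033,0.001,0.084,0,0,0],[0,0.04,0.0018,0.1,0,0,0],[0,0.0423,0.0018,0.1069,0,0,0]],
])

```text
clock: 17.85
position: [0.3885, 0.3517, 0.0345]
tool_rot: [3.14, 0.398, 2.954]
force: [-2.8, -0.6, 2.3]
grip_width: 0.0164
finger_force: 120.3
```

>>> move_arm([
  [[0,0,0,0,0,0,0],[0,0,0,0,0,0,0]],
])

```text
clock: 18.05
position: [0.3886, 0.3523, 0.0363]
tool_rot: [3.138, 0.398, 2.953]
force: [-0.6, 0.3, -2.2]
grip_width: 0.0161
finger_force: 119.8
```

```bash
python3 -c "
from go import *
o=bot.observe();print(o['force'],o['moment'],o['position'],o['tool_rot'])
go(L0+[-.008,0,0],-.189,0)"
```

```text
[-0.62625302  0.2932872  -2.19292926] [0.10859636 0.78745224 0.0203982 ] [0.38862973 0.35229445 0.0363484 ] [3.13814502 0.39794718 2.95305342]
[ 0.0023 -0.0004  0.0055] [ 0.0001 -0.0001  0.0001] rows 0.1
```

>>> move_arm([
  [[0,0.001,0,0.0015,0,0,0],[0,0.001,0,0.003,0,0,0],[0,0.002,0,0.0045,0,0,0],[0,0.0023,0,0.0055,0,0,0],[0,0.0023,0,0.0055,0,0,0]],
])

```text
clock: 18.55
position: [0.3877, 0.3528, 0.0302]
tool_rot: [3.138, 0.398, 2.954]
force: [-13.7, -0.3, 25.1]
grip_width: 0.0162
finger_force: 124.4
```

>>> move_arm([
  [[0,0,0,-0.001,0,0,0],[0,0,0,-0.001,0,0,0],[0.4,0,0,-0.001,0,0,0],[0.7,0,0,-0.001,0,0,0],[0.7,0,0,-0.001,0,0,0]],
])

```text
clock: 19.05
position: [0.3877, 0.3523, 0.0304]
tool_rot: [3.139, 0.398, 2.954]
force: [-0.2, 0.5, 0.2]
grip_width: 0.0589
finger_force: 0.0
```

>>> move_arm([
  [[0.7,0,0,-0.02,0,0,0],[0.7,0,0,-0.05,0,0,0],[0.7,0,0,-0.09,0,0,0],[0.7,0,0,-0.13,0,0,0],[0.7,0,0,-0.13,0,0,0]],
])

```text
clock: 19.55
position: [0.3375, 0.3633, 0.1539]
tool_rot: [3.133, 0.397, 2.953]
force: [0.5, 0.0, -0.7]
grip_width: 0.0599
finger_force: 0.0
```

Run:
```python
from h import *
from plan import binp
o=bot.observe();print(o['force'],o['position'],o['grip_width'],o['clock'])
a={n:cv2.imread(f'pics/{n}0.png') for n in('scene','side')}
for n in a:
    b=bot.grab_frame(n)[:,:,::-1]; cv2.imwrite(f'pics/f_{n}.png',b)
    d=(cv2.absdiff(a[n],b).max(2)>60).astype(np.uint8)
    k,_,st,ce=cv2.connectedComponentsWithStats(d); print(n,[(tuple(map(int,s[:4])),int(s[4])) for s in st[1:] if s[4]>12])
# scoop rim template: bright corners now vs start by local shift
b=cv2.imread('pics/f_scene.png'); t=a['scene'][262:290,345:376]   # grip patch
r=cv2.matchTemplate(b[240:310,320:400],t,cv2.TM_CCOEFF_NORMED); _,m,_,l=cv2.minMaxLoc(r); print('grip match',m,l[0]+320-345,l[1]+240-262)
t=a['scene'][270:325,285:310]; r=cv2.matchTemplate(b[250:340,265:330],t,cv2.TM_CCOEFF_NORMED); _,m,_,l=cv2.minMaxLoc(r); print('lip match',m,l[0]+265-285,l[1]+250-270)
h=cv2.cvtColor(b,cv2.COLOR_BGR2HSV); print('orange in pan',int((cv2.inRange(h,(4,90,60),(16,220,255))[262:322,290:345]>0).sum()))
```

```text
[ 0.46542672  0.03599764 -0.72910066] [0.33745774 0.36333637 0.1539058 ] 0.0598751642926295 19.55
scene [((472, 0, 36, 26), 353), ((475, 31, 9, 18), 102), ((488, 37, 24, 23), 177), ((459, 58, 53, 123), 1962), ((382, 74, 11, 3), 22), ((439, 77, 11, 11), 28), ((503, 79, 9, 41), 244), ((392, 81, 8, 22), 57), ((388, 83, 6, 33), 89), ((453, 83, 42, 73), 1308), ((444, 108, 26, 43), 676), ((194, 148, 47, 16), 212), ((439, 152, 39, 37), 676), ((369, 178, 13, 14), 57), ((405, 179, 6, 11), 43), ((497, 198, 15, 30), 260), ((426, 213, 16, 12), 45), ((381, 223, 10, 19), 50), ((435, 233, 77, 91), 1884), ((307, 260, 11, 11), 56), ((333, 265, 39, 35), 333), ((360, 268, 17, 10), 40), ((317, 273, 5, 4), 15), ((323, 274, 12, 15), 94), ((307, 278, 27, 30), 391), ((293, 284, 15, 33), 99), ((336, 304, 14, 12), 80)]
side [((96, 0, 21, 26), 327), ((74, 9, 5, 4), 16), ((125, 8, 10, 24), 121), ((100, 23, 15, 28), 180), ((138, 45, 31, 64), 849), ((80, 54, 7, 27), 97), ((114, 54, 65, 97), 1554), ((70, 58, 5, 25), 51), ((112, 60, 13, 4), 37), ((73, 86, 14, 23), 240), ((134, 106, 6, 7), 16), ((76, 127, 6, 4), 19), ((80, 149, 19, 2), 26), ((115, 148, 8, 8), 32), ((86, 151, 16, 2), 19), ((147, 150, 15, 7), 45), ((70, 155, 8, 3), 14), ((114, 158, 10, 44), 205), ((148, 158, 11, 9), 22), ((72, 161, 5, 28), 52), ((62, 164, 4, 14), 17), ((214, 170, 7, 5), 20), ((205, 176, 4, 10), 21), ((210, 176, 20, 12), 99), ((85, 267, 12, 8), 39), ((125, 267, 6, 4), 14), ((265, 274, 57, 17), 343)]
grip match 0.9500827193260193 3 0
lip match 0.9591720700263977 3 -1
orange in pan 0
```

Only the scoop (shifted about 3 px, or 8 mm), the spanner and the arm differ from the start pictures. The pan is empty, so I hand in.

```bash
python3 -c "
from workcell import bot
print(bot.job_done())"
```

```text
the job is handed in; nothing more can be done
None
```

The job is handed in at about 19.6 s: the spanner is on the mat's free strip, the pads tipped into the bin (none left in the pan or seen on the bench), the flap shut, the empty scoop set back about 8 mm from its start, and nothing else seen to have moved; no verdict was returned.

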